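# Prop the kitchen casement open on the middle hole of its stay

## Task

The casement window over the counter is swinging loose: prop it open on the middle hole of its stay. Take the stay by its black knob, bring the window to the right opening with it, and let the middle hole down over the peg on the sill until the bar lies fully home, then let go. Feel for the peg gently rather than forcing the bar down on it, do not fling the window, and leave the things on the counter where they stand.

Things in the scene. Friction and masses are not known exactly. Their poses are not given: they have to be found in the camera images.
- window: White casement frame standing on the counter, 490 mm wide, 470 high, a tiled wall end by its hinge jamb. Origin on the counter below the sash's hinge axis; x along the frame from hinge jamb to free jamb, y outdoors, z up. Sill board: top 28 mm above the counter, from y = -115 mm (room edge) to +20. Jambs and head (underside 430 mm up) between y = -60 and 0.
- sash (a joint): Opening angle of the glazed sash (400 mm wide, 36 thick, 4 kg) about the vertical hinge axis over the window's origin: 0 shut, growing as it swings outdoors (counter-clockwise from above), at most 1.1 rad. A stiff hinge (0.5 N m) leaves it where it is put. With the middle hole on the peg it reads about 0.54.
- stay: Stay: flat steel bar 325 x 20 x 5 mm, 0.2 to 0.35 kg, with five 10.5 mm holes 130, 160, 190, 220, 250 mm from its pivot and an upright black knob at its free end. Origin on the pivot axis at the bar's underside; x along the bar towards the knob, z up. The bar swivels freely on the pivot and lifts (up to 0.6 rad), but stops level, its underside 33 mm above the counter.
- stay_pivot (a point): The stay's pivot (the stay's origin), on the room side of the sash's bottom rail, at the bar's underside, 33 mm above the counter. With the window shut it is at x = 280, y = -52 mm of the window; it turns with the sash about the window's origin.
- mid_hole (a point): Centre of the stay's middle (third) hole at the bar's underside, 190 mm from the pivot towards the knob.
- knob (a point): Grip point of the stay's knob: an upright black cylinder 16 mm in diameter, 36 mm tall, on top of the bar, 300 mm from the pivot. The point is on its axis, 30 mm above the bar's underside, 11 mm below the knob's top, 63 mm above the counter while the bar lies level. It can be pinched from above at any yaw.
- peg_spot (a point): Where the peg is meant to be: x = 190, y = -75 mm of the window, at the seated bar's underside, 33 mm above the counter; axes as the window's. The real peg, a dark upright steel pin of 8 mm on a small screwed plate, is up to 8 mm off along x and 6 mm along y, which only sight or touch can tell. Its tip, tapered over 3 mm to 6.5 mm wide, is 16 mm above this point.
- mug: Blue mug, 82 mm wide, 95 mm high. Origin: the middle of its underside. A bystander.
- bowl: White bowl, 160 mm wide, 65 mm high. Origin: the middle of its underside. A bystander.
- soap: Green soap bottle, 60 mm wide, 170 mm high. Origin: the middle of its underside. A bystander.
- spice_jar: Amber spice jar on the sill near the free jamb, 48 mm wide, 85 mm high. Origin: the middle of its underside. A bystander.
- spatula: Spatula lying on the counter. Origin at its middle, underside. A bystander.
- herb_pot: Terracotta pot with herbs, 88 mm wide, 75 mm high without leaves. Origin: the middle of its underside. A bystander.

How it is judged:
By the outcome, as a careful person would: the job done as asked, in the order asked, and still so for the second after the job is handed in, with the robot touching nothing.
It also fails if it takes over 72 s, if anything falls off the work surface, if the arm or the gripper's body presses on something with over 40 N, if the wrist force passes 120 N, or if a joint passes its speed limit or range.

## Robot

A 6-joint arm with a two-finger parallel gripper is mounted at the origin on the work surface. World frame = base frame: x ahead of the robot, y to its left, z up, the work surface at z = 0. Lengths are in m, angles in rad, forces in N, time in s.
With the tool pointing down it reaches from about 0.425 to 0.95 m from the base axis. Payload 3.5 kg.
Tool frame: the origin (TCP) lies between the finger pads; the fingertips stand 22 mm ahead of it and the grasp point (between the pads) lies 3 mm ahead of it (ctrl.nose_length is the z of the fingertips in the tool frame, in m); z points along the fingers, y is the line along which they close (so a half turn about z gives the same grasp; the last joint's range is limited). The gripper opens to 85 mm and grips with 20 to 120 N. Pads are 22 mm wide; open, the fingers measure 114 mm over their backs; the gripper's body (76 mm by 85 mm) begins 54 mm behind the grasp point. The pads swing forward as they close: fully open they stand 13 mm farther back than shut.
Start: joints at [-1.305, 0.286, 1.577, -0, 1.279, -0.15], TCP at [0.273, -0.617, 0.253] pointing down, gripper open.
Joint ranges: [-2.77, 2.77], [-0.9, 2.22], [0.21, 2.48], [-1.53, 4.67], [0.24, 2.81], [-2.84, 2.84]. Speed limits (rad/s): [2.79, 2.79, 3.14, 3.14, 3.14, 3.14].

## Interface

Orientations are given as a unit quaternion [x, y, z, w].
In Python, from plant import ctrl gives the robot as it stands. The module is installed in compiled form; this text tells all that it offers.
- The arm moves only by the tool send_rows, never from a script. Its argument "rows" is text: rows parted by semicolons, each of 7 numbers parted by spaces: the turn, a rotation vector about the tool's x, y, z in shares of 180 degrees (1.0 is 180 degrees), then the shift along the tool's x, y, z in parts of the range, where 1.0 means 1000 mm, then the opening, from -1 (shut) to 1 (fully open). A call has 1 to 8 rows; each row is the pose to reach, as a shift and turn from the pose commanded when the call began, along the tool's axes at that moment; what a row does not reach only later rows make up. A row lasts 1/8 s, in which the tool goes at most 62.5 mm and 10.7 degrees, less where a joint would pass 70% of its speed; a pose out of reach is approached as far as the arm can. A call with a gripper value outside its range is refused whole. The fingers move at their own pace and stop on an object; "grip_force" is the grip in N (left out, the last holds). Time passes only in rows, so rows that repeat a pose let the fingers close. It gives the time, the measured TCP pose, the force, the opening and the grip force at its end, in the units of the state.
- ctrl.get_state(): the state, without advancing time (a new reading comes with each control period).
- ctrl.read_camera(name): name is "scene" or "top" or "wrist"; returns a dict with "color" (420x560x3 uint8, red, green, blue), "fx", "fy", "cx", "cy" (pixels), "extrinsics" (4x4, takes a point from world to camera coordinates). Camera axes: x right, y down, z forward; pixel columns grow to the right and rows downward; lengths in m; the calibration is good to about 2 mm. A picture is of the moment at which its call begins. There is no depth.
- ctrl.sign_off(): hands the job in; it is judged then, once.
Trained networks look in a picture, given as the dict that the camera call returned (one of the last four; its "shot" number tells which), for a name from the list of things; names that differ only in an ending like _2 or _b are one class to them, and where a whole thing is asked for, a point or a joint stands for the part that bears it (a point fixed in the world has none). Each returns a list of dicts, best first, with "p" (0 to 1); they miss things now and then, are a little off and sometimes report something else, mostly with a low value. They report only what shows in the picture. A call takes as long as a camera call.
- ctrl.look_for(picture, target): "position" ([x, y, z] in m, in the coordinates of the camera as it stood for that picture, good to about 4 mm: the middle of the surface that is visible of it).
The state is a dict: "time": time; "qpos": joint angles; "dq": joint speeds; "joint_efforts": joint torques, N m; "eef_pos": TCP position; "tcp_rot": TCP orientation; "contact_force": force on the tool from outside, world axes, zero at the start; "wrist_torque": the same for the moment, N m; "opening": opening from 0.0 (shut) to 1.0 (fully open); "finger_force": force on a finger pad.
Only numpy, scipy, OpenCV 4.12 (cv2) and the standard library are available. Lean on these libraries where they do the work, as an engineer would, in place of code of your own. Each camera call takes 0.05 s, during which the arm holds its last target. There are 200 camera calls.

## Working session

There is one attempt and no reset: what is moved stays moved. The work goes in short steps, Python scripts to look and compute and a tool call to move; the robot and the scene stay as the last step left them, time stands still between calls to the robot, and variables do not carry over. Pictures are saved under pics/ and viewed, at most 11 in all, crops included, and the job is handed in when it is done.

Besides the shell and the picture viewer there is one more tool, called as name(argument=value, ...) on one line, values as JSON. send_rows: Moves the arm, as the interface text tells. Its arguments: {"type":"object","properties":{"rows":{"type":"string"},"grip_force":{"type":"number"}},"required":["rows"]}

```bash
mkdir -p pics
cat > h.py <<'E'
import numpy as np, cv2
from plant import ctrl
def w(pic,p):
    E=np.array(pic["extrinsics"]); return E[:3,:3].T@(np.array(p)-E[:3,3])
def proj(pic,P):
    E=np.array(pic["extrinsics"]); c=E[:3,:3]@np.array(P)+E[:3,3]
    return np.array([pic["fx"]*c[0]/c[2]+pic["cx"],pic["fy"]*c[1]/c[2]+pic["cy"]])
def ray(pic,u,v,z):
    E=np.array(pic["extrinsics"]); R=E[:3,:3]; o=-R.T@E[:3,3]
    d=R.T@np.array([(u-pic["cx"])/pic["fx"],(v-pic["cy"])/pic["fy"],1]); return o+d*(z-o[2])/d[2]
def save(pic,n,crop=None,s=1):
    im=pic["color"][:,:,::-1]
    if crop: im=im[crop[1]:crop[3],crop[0]:crop[2]]
    cv2.imwrite("pics/"+n,cv2.resize(im,None,fx=s,fy=s,interpolation=cv2.INTER_CUBIC))
E
python3 - <<'E'
from h import *
np.set_printoptions(precision=4,suppress=True)
ims=[]
for n in ["scene","top"]:
    p=ctrl.read_camera(n); ims.append(p["color"])
    E=p["extrinsics"]; print(n,"cam at",-np.array(E)[:3,:3].T@np.array(E)[:3,3],p["fx"])
    for t in ["window","sash","stay","stay_pivot","mid_hole","knob","peg_spot","mug","bowl","soap","spice_jar","herb_pot","spatula"]:
        for d in ctrl.look_for(p,t)[:2]: print(t,round(d["p"],2),w(p,d["position"]),proj(p,w(p,d["position"])))
    save(p,n+"0.png",s=1.4)
s=ctrl.get_state(); print(s["eef_pos"],s["tcp_rot"],s["opening"],s["time"])
E
```

```text
scene cam at [1.1375 0.1418 1.0592] 448.4678416088046
window 0.71 [0.5604 0.3713 0.3242] [432.7975 167.1341]
sash 0.77 [0.5593 0.4326 0.2322] [449.0385 195.0426]
sash 0.65 [0.5537 0.2825 0.04  ] [365.3049 226.706 ]
stay 0.81 [0.5559 0.2801 0.0401] [364.3382 227.3015]
stay 0.29 [ 0.5256 -0.2955  0.0326] [152.89   192.9938]
stay_pivot 0.55 [0.5533 0.2804 0.0403] [364.5223 226.3947]
mid_hole 0.82 [0.5544 0.2825 0.0385] [365.1942 227.1965]
mid_hole 0.69 [ 0.7681 -0.0638  0.1115] [212.8011 274.7202]
knob 0.76 [0.5513 0.2832 0.0364] [365.3947 226.5702]
peg_spot 0.62 [0.5527 0.3671 0.3293] [431.2746 162.3583]
mug 0.61 [ 0.3907 -0.0614  0.0547] [245.2255 158.4737]
bowl 0.78 [ 0.5252 -0.2964  0.0342] [152.4539 192.5032]
bowl 0.22 [0.5557 0.3679 0.3274] [431.4237 164.1474]
soap 0.83 [ 0.7694 -0.0639  0.1123] [212.5423 275.1172]
spice_jar 0.8 [0.6767 0.3138 0.101 ] [380.8643 261.7573]
spice_jar 0.22 [0.5565 0.3677 0.3281] [431.4505 164.2452]
herb_pot 0.74 [0.7726 0.0515 0.0842] [262.9765 287.837 ]
herb_pot 0.64 [0.5529 0.2837 0.0398] [365.7763 226.5068]
spatula 0.72 [ 0.3139 -0.3238  0.0007] [1
[... 340 characters left out ...]
7.216 ]
mid_hole 0.43 [ 0.3091 -0.3237  0.0091] [404.3829 280.7384]
knob 0.94 [0.5498 0.2823 0.041 ] [206.6077 207.4419]
peg_spot 0.71 [0.4916 0.3641 0.4292] [137.813  217.1737]
mug 0.8 [ 0.3921 -0.0626  0.0045] [318.8578 255.7773]
bowl 0.71 [ 0.5457 -0.2803  0.0256] [387.7439 204.4495]
bowl 0.38 [0.5498 0.2823 0.0424] [206.5328 207.4103]
soap 0.7 [ 0.7377 -0.0647  0.1079] [317.672 139.52 ]
soap 0.2 [0.5507 0.2826 0.0388] [206.6662 207.2158]
spice_jar 0.74 [0.6574 0.3197 0.1113] [189.3217 169.5235]
herb_pot 0.6 [0.757  0.055  0.0849] [277.7164 136.3144]
spatula 0.56 [ 0.3096 -0.3201  0.0053] [402.9202 280.5357]
[ 0.2727 -0.6175  0.2533] [ 0.9785  0.2064 -0.     -0.    ] 1.001186026695001 1.4
```

View pics/scene0.png

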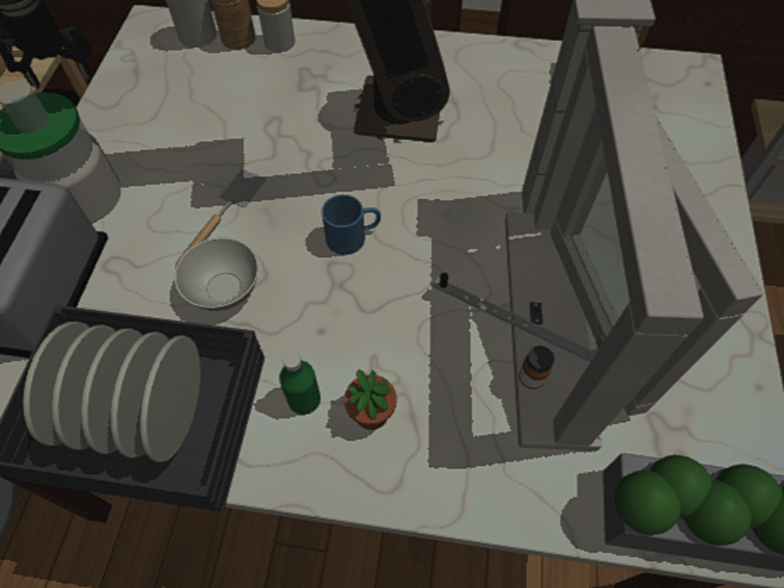

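View pics/top0.png

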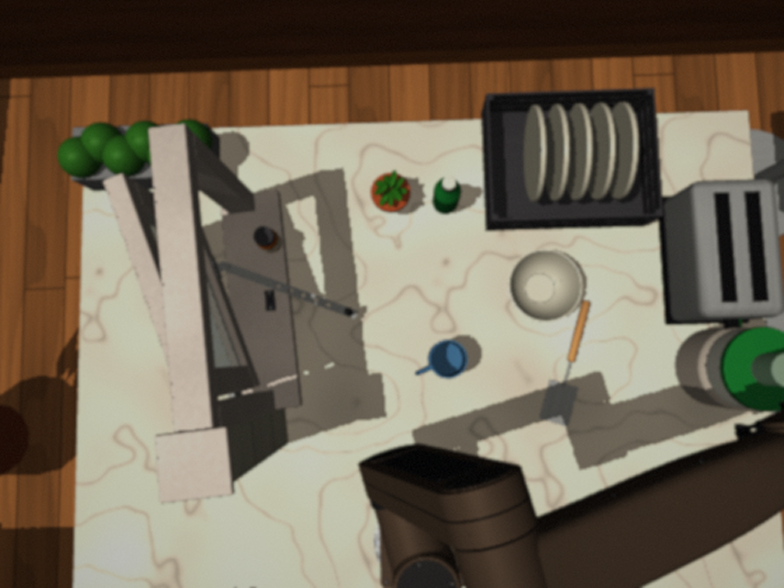

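The pictures show the knob at scene (317,201) and top (250,223). The peg plate is at scene (382,223) and top (192,214), and the stay runs past it towards the free jamb. I'll triangulate these points.

Run:
```python
from h import *
np.set_printoptions(precision=4,suppress=True)
sc=ctrl.read_camera("scene"); tp=ctrl.read_camera("top")
def r(n,p,uv,z): print(n,ray(p,uv[0]/1.4,uv[1]/1.4,z))
r("knobtop s",sc,(444,276),.074); r("knobtop t",tp,(350,312),.074)
r("peg s",sc,(535,307),.045); r("peg t",tp,(269,300),.045)
r("pegplate s",sc,(537,318),.028); r("pegplate t",tp,(270,300),.028)
r("edge0 s",sc,(508,214),.028);r("edge1 s",sc,(521,446),.028)
r("edge0 t",tp,(300,404),.028);r("edge1 t",tp,(278,193),.028)
r("stayend s",sc,(592,357),.038);r("stayend t",tp,(222,265),.038)
save(sc,"sc1.png",(290,140,480,330),4); save(tp,"tp1.png",(140,120,280,300),4)
a=cv2.imread("pics/sc1.png");b=cv2.imread("pics/tp1.png")
a=cv2.resize(a,(440,440),interpolation=cv2.INTER_AREA);b=cv2.resize(b,(342,440),interpolation=cv2.INTER_AREA);cv2.imwrite("pics/both1.png",np.hstack([a,b]))
```

```text
knobtop s [0.5029 0.1504 0.074 ]
knobtop t [0.4962 0.145  0.074 ]
peg s [0.5285 0.3239 0.045 ]
peg t [0.5293 0.3267 0.045 ]
pegplate s [0.5415 0.3313 0.028 ]
pegplate t [0.5308 0.3282 0.028 ]
edge0 s [0.3039 0.2665 0.028 ]
edge1 s [0.7898 0.3106 0.028 ]
edge0 t [0.2996 0.2629 0.028 ]
edge1 t [0.7745 0.3089 0.028 ]
stayend s [0.6131 0.4278 0.038 ]
stayend t [0.6113 0.4336 0.038 ]
```

View pics/both1.png

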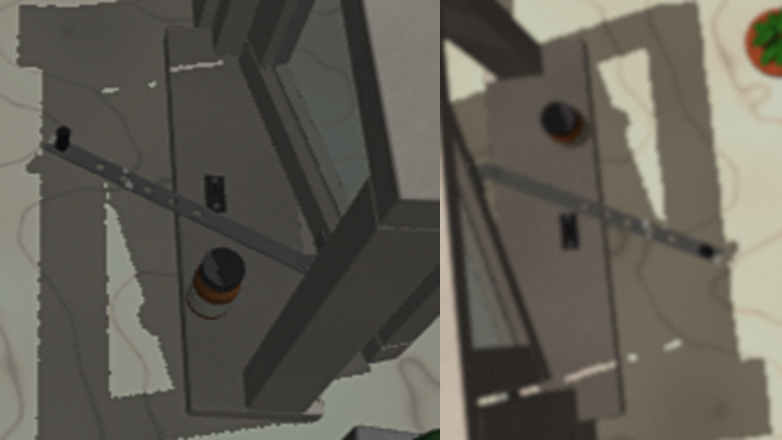

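```bash
cat >> h.py <<'E'
from scipy.spatial.transform import Rotation as Ro
def plan(pos,yaw,lift=0):
    "tool z down, tool x at yaw (deg); lift: tilt (rad) as the bar's lift about tool y"
    s=ctrl.get_state(); R0=Ro.from_quat(s["tcp_rot"]); y=np.radians(yaw)
    R1=Ro.from_matrix(np.array([[np.cos(y),np.sin(y),0],[np.sin(y),-np.cos(y),0],[0,0,-1]]))*Ro.from_rotvec([0,lift,0])
    rv=np.degrees((R0.inv()*R1).as_rotvec()); d=R0.inv().apply(np.array(pos)-s["eef_pos"])*1000
    print("turn",rv.round(2),"shift",d.round(1),"t",round(s["time"],2),"pos",np.round(s["eef_pos"],4),"F",np.round(s["contact_force"],1))
E
python3 - <<'E'
from h import *
plan([.5,.148,.27],68.4)
E
```

```text
turn [ -0.    -0.   -44.57] shift [ 517.1 -608.4  -16.7] t 1.5 pos [ 0.2727 -0.6174  0.2533] F [ 0.3 -0.1  0.2]
```

The rows are not in the units I measure in: shifts go in shares of 1000 mm and turns go in shares of 180 degrees. I convert before sending: -300 mm is -0.3, -258 mm is -0.258, -21 degrees is -0.1167.

send_rows(rows="0 0 -0.0056 0.015 -0.015 -0.002 1;0 0 -0.0167 0.045 -0.052 -0.005 1;0 0 -0.0333 0.08 -0.095 -0.009 1;0 0 -0.05 0.115 -0.135 -0.013 1;0 0 -0.0667 0.15 -0.176 -0.017 1;0 0 -0.0833 0.185 -0.217 -0.017 1;0 0 -0.1 0.22 -0.258 -0.017 1;0 0 -0.1167 0.255 -0.3 -0.017 1")

```text
time: 2.5
eef_pos: [0.3848, -0.2372, 0.2705]
tcp_rot: [0.924, 0.382, 0.0, 0.0]
contact_force: [-0.1, 0.5, -0.1]
opening: 1.0
finger_force: 0.0
```

Run:
```python
from h import *
plan([.5,.148,.27],68.4)
```

```text
turn [ 5.000e-02 -2.000e-02 -2.343e+01] shift [ 353.7 -191.1    0.5] t 2.5 pos [ 0.3848 -0.2372  0.2705] F [-0.1  0.5 -0.1]
```

In the tool's units: 353.7 mm is 0.3537, -191.1 mm is -0.1911, -23.4 degrees is -0.13.

send_rows(rows="0 0 -0.0222 0.045 -0.024 0 0.4;0 0 -0.0444 0.095 -0.051 0 0.2;0 0 -0.0667 0.15 -0.081 0 0;0 0 -0.0889 0.205 -0.111 0 0;0 0 -0.1056 0.26 -0.14 0 0;0 0 -0.1222 0.31 -0.167 0 0;0 0 -0.13 0.34 -0.184 0 0;0 0 -0.13 0.3537 -0.1911 0 0")

```text
time: 3.5
eef_pos: [0.5001, 0.147, 0.2703]
tcp_rot: [0.827, 0.562, -0.0, -0.0]
contact_force: [0.0, 0.5, -1.3]
opening: 0.506
finger_force: 0.0
```

Run:
```python
from h import *
np.set_printoptions(precision=4,suppress=True)
plan([.5,.148,.27],68.4)
p=ctrl.read_camera("wrist")
E=np.array(p["extrinsics"]);print("cam",-E[:3,:3].T@E[:3,3],E[2,:3],p["fx"])
for t in ["knob","mid_hole","stay","peg_spot","stay_pivot","window","spice_jar"]:
    for d in ctrl.look_for(p,t)[:2]: print(t,round(d["p"],2),w(p,d["position"]),proj(p,w(p,d["position"])))
for n,P in [("knob",[.4995,.148,.074]),("peg",[.529,.326,.049])]: print(n,proj(p,P))
save(p,"w1.png",s=1.4)
```

```text
turn [-0.02  0.    0.01] shift [ 0.9 -0.4  0.3] t 3.5 pos [0.5001 0.147  0.2703] F [ 0.   0.5 -1.3]
cam [0.526  0.215  0.3922] [-0.1063 -0.2656 -0.9582] 311.2881526138391
knob 0.91 [0.5298 0.234  0.0389] [282.083  100.1613]
mid_hole 0.75 [0.5336 0.2333 0.0442] [285.6462  99.1184]
stay 0.85 [0.5266 0.2379 0.0399] [277.9377  97.6513]
peg_spot 0.94 [0.3933 0.3217 0.0271] [134.4816  69.9609]
stay_pivot 0.66 [0.5273 0.2411 0.0367] [277.5149  94.6364]
window 0.7 [0.3899 0.3211 0.0316] [130.0397  71.1524]
knob [285.2792 190.6123]
peg [245.7388   5.404 ]
```

View pics/w1.png

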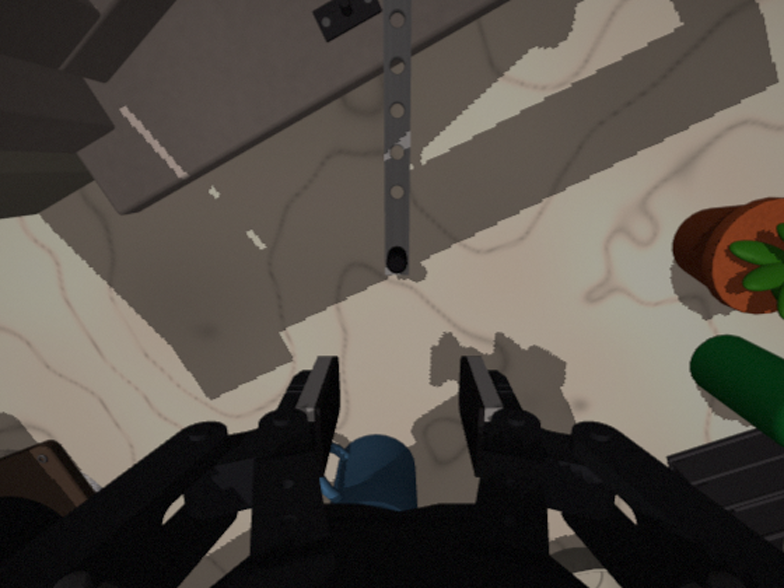

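The wrist view shows the knob at about (283,187), the five holes in column 283 at rows 14 to 137, and the peg tip at about (248,7). The bar lines up with the tool x axis.

Run:
```python
from h import *
np.set_printoptions(precision=4,suppress=True)
p=ctrl.read_camera("wrist")
H=[ray(p,397/1.4,v/1.4,.038)[:2] for v in (19,66,110,152,192)]
H=np.array(H); print(H, np.linalg.norm(np.diff(H,axis=0),axis=1))
d=H[0]-H[4]; d/=np.linalg.norm(d); print("yaw",np.degrees(np.arctan2(d[1],d[0])))
m=H.mean(0); print("knob from holes",m-d*110,"pivot",m+d*190)
for v in (258,262,266): print("knobtop",v,ray(p,396.5/1.4,v/1.4,.074)[:2])
print("peg",ray(p,347/1.4,9/1.4,.049))
```

```text
[[0.563  0.3055]
 [0.5517 0.2775]
 [0.5406 0.2498]
 [0.5293 0.2219]
 [0.5181 0.194 ]] [0.0302 0.0298 0.03   0.0301]
yaw 68.05072369810512
knob from holes [ -40.5759 -101.7769] pivot [ 71.5598 176.4776]
knobtop 258 [0.5008 0.1517]
knobtop 262 [0.4997 0.1489]
knobtop 266 [0.4986 0.1461]
peg [0.5323 0.321  0.049 ]
```

Run:
```python
from h import *
plan([.4994,.148,.067],68.05)
```

```text
turn [0.01 0.   0.07] shift [  3.3  -3.  203.4] t 3.95 pos [0.5009 0.1438 0.2704] F [-0.6 -0.  -0. ]
```

In the tool's units: 130 mm is 0.13, 115 mm is 0.115.

send_rows(rows="0 0 0 0 0 0.02 0;0 0 0 0 0 0.055 0;0 0 0 0 0 0.09 0;0 0 0 0 0 0.115 0;0 0 0 0 0 0.13 0;0 0 0 0 0 0.13 0")

```text
time: 4.7
eef_pos: [0.5004, 0.1444, 0.1394]
tcp_rot: [0.828, 0.561, -0.001, -0.001]
contact_force: [-0.7, -0.2, 0.3]
opening: 0.5
finger_force: 0.0
```

Run:
```python
from h import *
np.set_printoptions(precision=4,suppress=True)
for i in range(4):
  plan([.4994,.148,.067],68.05)
  p=ctrl.read_camera("wrist")
save(p,"w2.png",s=1.4); print(ctrl.get_state()["qpos"])
print(proj(p,[.4994,.148,.074])*1.4)
```

```text
turn [-0.11  0.06  0.14] shift [ 3.  -2.1 72.4] t 4.7 pos [0.5004 0.1444 0.1394] F [-0.7 -0.2  0.3]
turn [ 0.01 -0.    0.15] shift [ 2.4 -2.9 73.6] t 4.75 pos [0.5012 0.1446 0.1406] F [-0.3 -0.2  1. ]
turn [ 0.09 -0.04  0.16] shift [ 2.1 -3.5 74.4] t 4.8 pos [0.5017 0.1448 0.1414] F [1.1 0.7 0.4]
turn [ 0.13 -0.07  0.16] shift [ 1.9 -3.7 74.8] t 4.85 pos [0.5019 0.1448 0.1418] F [ 0.2 -0.3  0.3]
[0.0866 0.0726 2.0402 0.     1.026  0.4668]
[393.3791 325.6307]
```

View pics/w2.png

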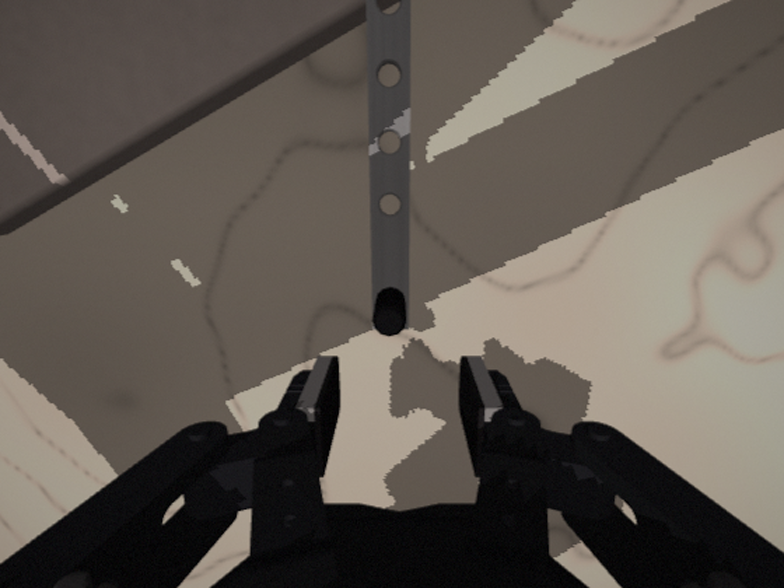

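The knob top shows at about (389,319) in the enlarged picture, slightly left of the fingers' midline at 399. I'll measure it.

Run:
```python
from h import *
np.set_printoptions(precision=4,suppress=True)
p=ctrl.read_camera("wrist")
print(ray(p,389/1.4,319/1.4,.074))
H=np.array([ray(p,389.5/1.4,v/1.4,.038)[:2] for v in (75,142,204)]);print(H)
d=H[0]-H[2]; d/=np.linalg.norm(d); print("knob",H.mean(0)-d*.080, np.degrees(np.arctan2(d[1],d[0])))
plan([.4994,.148,.067],68.05)
```

```text
[0.4988 0.1518 0.074 ]
[[0.5393 0.2526]
 [0.5281 0.2251]
 [0.5169 0.1975]]
knob [0.4979 0.151 ] 67.87127635347373
turn [ 0.14 -0.07  0.17] shift [ 1.9 -3.6 74.8] t 4.95 pos [0.5018 0.1449 0.1418] F [ 0.1  0.5 -0.2]
```

In the tool's units: 74 mm is 0.074, 68 mm is 0.068.

send_rows(rows="0 0 0 0.003 -0.003 0.015 0;0 0 0 0.004 -0.005 0.035 0;0 0 0 0.004 -0.005 0.055 0;0 0 0 0.004 -0.005 0.068 0;0 0 0 0.004 -0.005 0.074 0;0 0 0 0.004 -0.005 0.074 0;0 0 0 0.004 -0.005 0.074 0")

```text
time: 5.82
eef_pos: [0.4984, 0.1505, 0.067]
tcp_rot: [0.828, 0.561, 0.001, 0.0]
contact_force: [-0.3, -0.8, -0.5]
opening: 0.501
finger_force: 0.0
```

Run:
```python
from h import *
p=ctrl.read_camera("wrist")
plan([.4985,.151,.067],68)
save(p,"w3.png",s=1.4)
```

```text
turn [ 0.08 -0.04  0.22] shift [ 0.5 -0.1  0.1] t 5.88 pos [0.4984 0.1505 0.0671] F [-1.   1.   0.1]
```

View pics/w3.png

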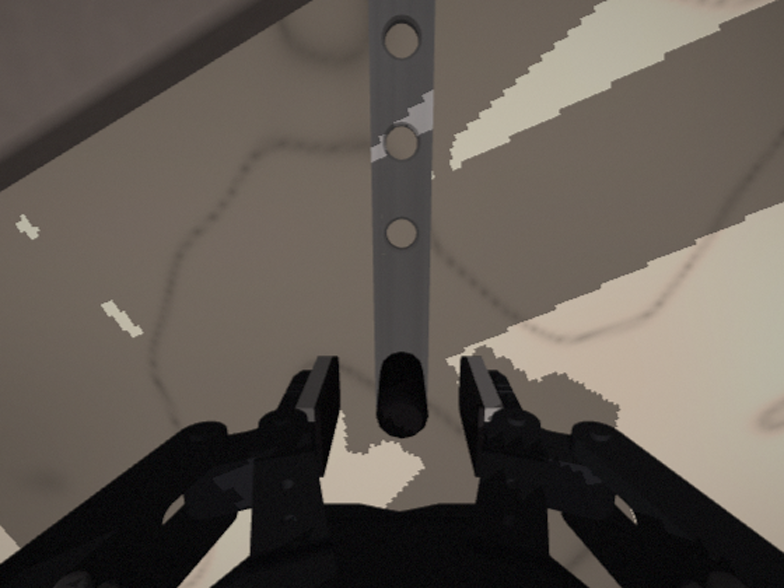

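The knob (402,415) sits centred between the pads, so I'm closing on it.

send_rows(rows="0 0 0 0 0 0 -0.4;0 0 0 0 0 0 -0.8;0 0 0 0 0 0 -1;0 0 0 0 0 0 -1;0 0 0 0 0 0 -1;0 0 0 0 0 0 -1", grip_force=40)

```text
time: 6.62
eef_pos: [0.4979, 0.1505, 0.0664]
tcp_rot: [0.828, 0.561, 0.0, 0.0]
contact_force: [0.7, 0.5, 0.6]
opening: 0.17
finger_force: 39.1
```

Run:
```python
from h import *
np.set_printoptions(precision=4,suppress=True)
s=ctrl.get_state(); print(s["opening"],s["finger_force"])
K=np.array(s["eef_pos"])[:2]
p=ctrl.read_camera("wrist")
# find stay holes (bright in dark bar) 
g=cv2.cvtColor(p["color"],cv2.COLOR_RGB2GRAY)
c=cv2.HoughCircles(g,cv2.HOUGH_GRADIENT,1,20,param1=80,param2=14,minRadius=5,maxRadius=14)
print(None if c is None else [x for x in c[0] if abs(x[0]-287)<15])
plan([K[0],K[1],.067],68)
```

```text
0.169989125040937 39.124027490615845
[array([285.5,  99.5,  13.4], dtype=float32), array([285.5,  28.5,  12.2], dtype=float32), array([285.5, 165.5,  10.6], dtype=float32)]
turn [ 0.01 -0.01  0.22] shift [-0.   0.  -0.6] t 6.67 pos [0.4979 0.1505 0.0664] F [-0.4  0.3  0.6]
```

```bash
cat >> h.py <<'E'
O=np.array([.3293,.3827]); RP=np.hypot(.28,.052)
def pose(hole,lift,r=.19):
    "tcp position, yaw for mid hole xy (lift in rad, positive up)"
    h=np.array(hole)-O; D=np.hypot(*h); rr=r*np.cos(lift)
    a=(D*D+RP*RP-rr*rr)/(2*D*RP); b=np.arctan2(h[1],h[0])+np.arccos(a)
    pv=O+RP*np.array([np.cos(b),np.sin(b)]); e=(O+h-pv)/np.hypot(*(O+h-pv))
    k=pv+e*(.3*np.cos(lift)-.0334*np.sin(lift))
    z=.033+.3*np.sin(lift)+.0334*np.cos(lift)
    print("theta",round(b+.1837-.0935,3),"pivot",pv.round(4))
    return [*k,z],np.degrees(np.arctan2(-e[1],-e[0]))
def go(hole,lift):
    t,y=pose(hole,lift); print(np.round(t,4),round(y,2)); plan(t,y,-lift)
E
python3 - <<'E'
from h import *
s=ctrl.get_state(); e=np.array([np.cos(np.radians(68)),np.sin(np.radians(68))])
k=np.array(s["eef_pos"])[:2]
for l in (0,.13): go(k+e*(.3-.19*np.cos(l)),l)
go([.556,.3265],.13)
E
```

```text
theta 0.252 pivot [0.6104 0.4286]
[0.4978 0.1505 0.0664] 67.97
turn [ 0.01 -0.01  0.25] shift [ 0.  -0.1 -0. ] t 6.67 pos [0.4979 0.1505 0.0664] F [-0.4  0.3  0.6]
theta 0.252 pivot [0.6104 0.4286]
[0.5004 0.1569 0.105 ] 67.97
turn [ 0.03 -7.46  0.25] shift [  6.9  -0.  -38.6] t 6.67 pos [0.4979 0.1505 0.0664] F [-0.4  0.3  0.6]
theta 0.566 pivot [0.5825 0.513 ]
[0.5413 0.2228 0.105 ] 81.91
turn [ -0.88  -7.43 -13.67] shift [ 83.2  13.5 -38.6] t 6.67 pos [0.4979 0.1505 0.0664] F [-0.4  0.3  0.6]
```

In the tool's units: -38.6 mm is -0.0386, -29.1 mm is -0.0291, -4.7 degrees is -0.0261.

send_rows(rows="0 -0.005 0 0.0006 0 -0.0048 -1;0 -0.0106 0 0.0012 0 -0.0097 -1;0 -0.0156 0 0.002 0 -0.0146 -1;0 -0.0206 0 0.0028 0 -0.0194 -1;0 -0.0261 0 0.0037 0 -0.0243 -1;0 -0.0311 0 0.0047 0 -0.0291 -1;0 -0.0361 0 0.0058 0 -0.0339 -1;0 -0.0411 0 0.0069 0 -0.0386 -1")

```text
time: 7.68
eef_pos: [0.5003, 0.1568, 0.1052]
tcp_rot: [0.826, 0.56, -0.054, 0.037]
contact_force: [0.7, -1.0, -2.1]
opening: 0.17
finger_force: 39.0
```

Run:
```python
from h import *
np.set_printoptions(precision=4,suppress=True)
p=ctrl.read_camera("wrist"); s=ctrl.get_state(); print(s["finger_force"],s["opening"])
go([.556,.3265],.13)
save(p,"w4.png",s=1.4)
```

```text
38.98891031742096 0.16873067648468826
theta 0.566 pivot [0.5825 0.513 ]
[0.5413 0.2228 0.105 ] 81.91
turn [ -1.73   0.05 -13.54] shift [75.7 13.3 -9.1] t 7.72 pos [0.5007 0.1569 0.1059] F [-0.3 -1.4  0.3]
```

View pics/w4.png

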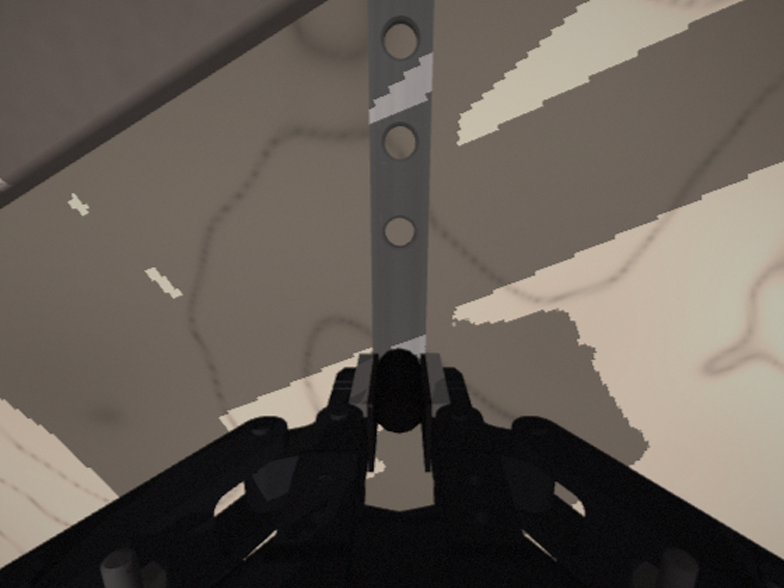

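In the tool's units: 38 mm is 0.038, 6.7 mm is 0.0067, -6.8 degrees is -0.0378.

send_rows(rows="-0.0006 0 -0.0028 0.002 0.0004 -0.0002 -1;-0.0011 0 -0.0072 0.007 0.0012 -0.0008 -1;-0.0017 0 -0.0122 0.013 0.0022 -0.0015 -1;-0.0022 0 -0.0178 0.019 0.0033 -0.0022 -1;-0.0028 0 -0.0233 0.025 0.0044 -0.0029 -1;-0.0033 0 -0.0289 0.031 0.0054 -0.0036 -1;-0.0044 0 -0.035 0.036 0.0064 -0.0043 -1;-0.005 0 -0.0378 0.038 0.0067 -0.0045 -1")

```text
time: 8.72
eef_pos: [0.521, 0.1904, 0.1045]
tcp_rot: [0.791, 0.608, -0.051, 0.039]
contact_force: [-0.9, -2.7, -1.3]
opening: 0.174
finger_force: 39.0
```

Run:
```python
from h import *
np.set_printoptions(precision=4,suppress=True)
p=ctrl.read_camera("wrist"); s=ctrl.get_state(); print(s["finger_force"],s["opening"])
go([.556,.3265],.13)
save(p,"w5.png",s=1.4)
print("peg px",proj(p,[.531,.3235,.049])*1.4)
```

```text
38.985782861709595 0.17364203731128133
theta 0.566 pivot [0.5825 0.513 ]
[0.5413 0.2228 0.105 ] 81.91
turn [-0.83 -0.1  -6.73] shift [36.  11.2 -5.1] t 8.78 pos [0.5211 0.1905 0.1046] F [-0.8 -0.4 -1.2]
peg px [323.1061 -51.4105]
```

View pics/w5.png

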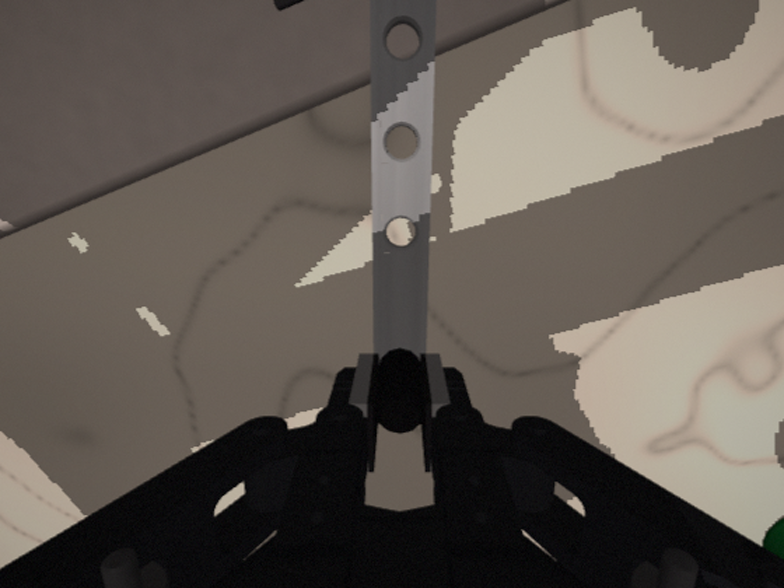

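The bar follows in line with the gripper, with the middle hole at (402,40) and the peg plate just entering at (285,3). I'll move the second half.

In the tool's units: 36 mm is 0.036, 11.2 mm is 0.0112, -6.7 degrees is -0.0372.

send_rows(rows="-0.0006 0 -0.0028 0.002 0.0006 -0.0002 -1;-0.0011 0 -0.0072 0.007 0.002 -0.0009 -1;-0.0017 0 -0.0122 0.013 0.004 -0.0018 -1;-0.0022 0 -0.0178 0.019 0.006 -0.0027 -1;-0.0028 0 -0.0233 0.025 0.008 -0.0035 -1;-0.0033 0 -0.0289 0.031 0.01 -0.0044 -1;-0.0044 0 -0.035 0.035 0.011 -0.005 -1;-0.0044 0 -0.0372 0.036 0.0112 -0.0051 -1")

```text
time: 9.78
eef_pos: [0.5411, 0.2226, 0.1049]
tcp_rot: [0.754, 0.654, -0.049, 0.042]
contact_force: [0.3, -2.5, -1.3]
opening: 0.172
finger_force: 39.0
```

Run:
```python
from h import *
np.set_printoptions(precision=4,suppress=True)
p=ctrl.read_camera("wrist"); s=ctrl.get_state(); print(s["finger_force"],s["opening"])
go([.556,.3265],.13)
print("peg px",proj(p,[.531,.3235,.049]), "midhole px",proj(p,[.556,.3265,.0627]))
np.save("w6.npy",p,allow_pickle=True)
g=p["color"].min(2)
im=cv2.resize(p["color"][0:90,150:350,::-1],None,fx=3.9,fy=3.9,interpolation=cv2.INTER_CUBIC)
t=ctrl.read_camera("top"); sc=ctrl.read_camera("scene")
np.save("t6.npy",t,allow_pickle=True);np.save("s6.npy",sc,allow_pickle=True)
a=cv2.resize(t["color"][180:250,160:255,::-1],(390,287),interpolation=cv2.INTER_CUBIC)
b=cv2.resize(sc["color"][185:255,340:435,::-1],(390,287),interpolation=cv2.INTER_CUBIC)
o=np.vstack([cv2.resize(im,(780,312)),np.hstack([a,b])[:285]]); o=np.clip(o*1.6,0,255).astype(np.uint8); cv2.imwrite("pics/w6.png",o); print(o.shape)
```

```text
38.99593949317932 0.16643431702152744
theta 0.566 pivot [0.5825 0.513 ]
[0.5413 0.2228 0.105 ] 81.91
turn [-0.05 -0.08 -0.04] shift [ 0.2  0.2 -0.1] t 9.82 pos [0.5411 0.2226 0.1049] F [-0.2 -1.  -1.6]
peg px [236.6173  48.7798] midhole px [287.8006  29.411 ]
(597, 780, 3)
```

View pics/w6.png

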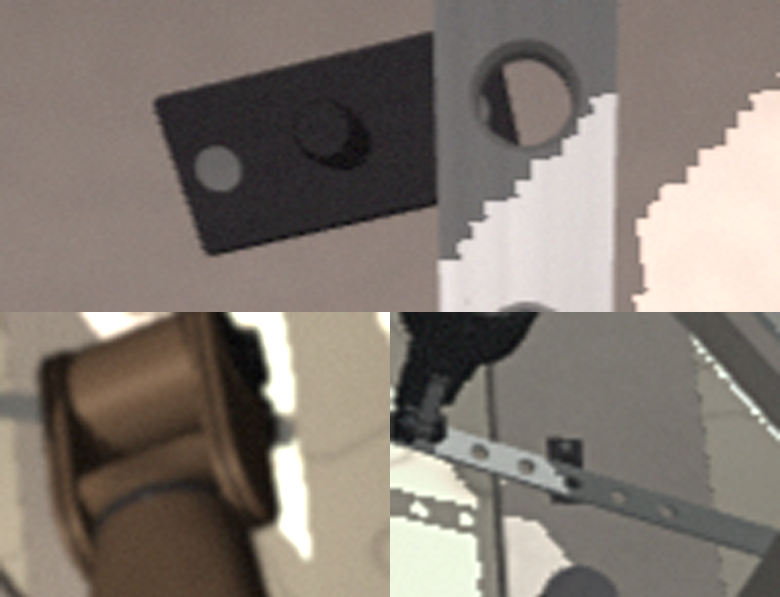

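The peg tip shows at wrist pixel (232.6,35.5), on its plate. The middle hole's rim is centred at about (285,27), with the bar to the right of the peg. I'll convert both to positions.

Run:
```python
from h import *
np.set_printoptions(precision=4,suppress=True)
p=np.load("w6.npy",allow_pickle=True).item()
E=np.array(p["extrinsics"]); print("cam",-E[:3,:3].T@E[:3,3])
P=ray(p,232.6,35.5,.049); H=ray(p,285.1,26.9,.0626); print("peg",P,"hole",H)
# refine hole: see-through lower rim, bright/dark
print("bar edges px rows 20:", np.abs(np.diff(p["color"][20].mean(1).astype(float)))[250:320].round(0))
# next hole rim center on bar: 220mm
```

```text
cam [0.5526 0.3097 0.2164]
peg [0.5303 0.3292 0.049 ] hole [0.555  0.3276 0.0626]
bar edges px rows 20: [ 1.  1.  2.  3.  1.  1.  1.  0.  1.  0. 34. 14.  2.  1.  4.  0.  1.  1.
  0.  0.  2.  8.  8.  0. 10.  9.  2.  2. 34. 14.  1.  1.  2.  0.  1.  1.
  1.  1.  2.  1.  8. 21. 11.  3.  6.  6.  8.  7.  2.  0.  0.  1.  1.  1.
  2.  2.  0.  4.  4.  1.  1.  0.  1.  1.  0.  1.  2.  2.  2.  0.]
```

```bash
cat >> h.py <<'E'
def seat(hole,lift):
    "pose with the pivot where the level bar would have its hole at 'hole'"
    h=np.array(hole); t,y=pose(h,0); e=-np.array([np.cos(np.radians(y)),np.sin(np.radians(y))])
    k=h-e*.19+e*(.3*np.cos(lift)-.0334*np.sin(lift))
    t=[*k,.033+.3*np.sin(lift)+.0334*np.cos(lift)]; print("lift",lift,np.round(t,4),round(y,2)); plan(t,y,-lift); return t,y
E
python3 - <<'E'
from h import *
seat([.5313,.3287],.13);
E
```

```text
theta 0.559 pivot [0.5833 0.5114]
lift 0.13 [0.5031 0.2295 0.105 ] 74.11
turn [ 0.95 -0.11  7.66] shift [  1.5 -38.5  -0.3] t 9.93 pos [0.541  0.2226 0.1049] F [-0.7 -0.2 -0.9]
```

In the tool's units: -38.5 mm is -0.0385, 1.5 mm is 0.0015, 1.5 degrees is 0.0083.

send_rows(rows="0 0 0.0028 0 -0.002 0 -1;0.0011 0 0.0083 0.0003 -0.007 -0.0001 -1;0.0017 0 0.0156 0.0006 -0.014 -0.0001 -1;0.0028 0 0.0233 0.0008 -0.021 -0.0002 -1;0.0039 0 0.0311 0.0011 -0.028 -0.0002 -1;0.0044 0 0.0378 0.0013 -0.034 -0.0003 -1;0.005 0 0.0417 0.0015 -0.0375 -0.0003 -1;0.005 0 0.0428 0.0015 -0.0385 -0.0003 -1")

```text
time: 10.92
eef_pos: [0.5029, 0.2292, 0.1052]
tcp_rot: [0.797, 0.601, -0.051, 0.039]
contact_force: [0.0, 2.7, -2.4]
opening: 0.175
finger_force: 39.0
```

Run:
```python
from h import *
np.set_printoptions(precision=4,suppress=True)
p=ctrl.read_camera("wrist"); np.save("w7.npy",p,allow_pickle=True)
seat([.5313,.3287],.13); seat([.5313,.3287],.09)
im=p["color"][0:70,240:330].astype(float)*2
im=cv2.resize(np.clip(im,0,255).astype(np.uint8)[:,:,::-1],None,fx=8,fy=8,interpolation=cv2.INTER_CUBIC)
H0=[.5313+.0016*.27,.3287+.0016*.96]
cv2.imwrite("pics/w7.png",im)
# dark blob inside hole
g=p["color"].mean(2)[:60,255:315]; 
for r in range(8,50,3): print(r,g[r,8:52:2].astype(int))
```

```text
theta 0.559 pivot [0.5833 0.5114]
lift 0.13 [0.5031 0.2295 0.105 ] 74.11
turn [ 0.05 -0.05 -0.05] shift [0.4 0.  0.1] t 10.97 pos [0.5029 0.2291 0.1051] F [ 0.4  1.9 -2.7]
theta 0.559 pivot [0.5833 0.5114]
lift 0.09 [0.5023 0.227  0.0932] 74.11
turn [ 0.05  2.24 -0.05] shift [-0.7  0.  12.1] t 10.97 pos [0.5029 0.2291 0.1051] F [ 0.4  1.9 -2.7]
8 [75 71 71 72 73 73 72 71 72 72 72 72 69 70 71 70 71 73 70 71 71 71]
11 [75 72 71 72 73 74 72 72 71 64 60 57 60 70 72 71 71 71 71 70 71 69]
14 [73 73 72 72 74 72 68 52 48 44 43 41 45 47 51 66 71 71 70 71 71 71]
17 [74 73 70 72 74 60 53 39 36 35 31 28 31 35 41 49 58 72 70 71 71 70]
20 [74 71 73 72 65 55 39 32 27 27 27 28 27 29 29 33 51 63 70 71 71 72]
23 [73 72 72 72 58 44 29 27 28 28 30 29 27 27 27 26 42 54 69 71 71 72]
26 [75 73 71 73 55 34 29 26 26 26 30 29 28 27 28 28 30 56 70 72 71 72]
29 [75 72 73 73 58 32 28 27 27 27 23 19 18 25 28 26 30 53 68 71 72 72]
32 [74 73 71 73 62 38 26 28 23 27 28 27 28 26 23 25 35 61 71 70 72 71]
35 [76 73 71 73 70 60 33 22 25 28 29 30 28 28 22 25 56 69 73 72 72 73]
38 [75 74 72 72 73 71 63 24 27 27 27 28 28 26 32 59 68 72 73 70 71 73]
41 [74 74 72 72 74 75 72 66 61 55 35 42 43 60 64 72 72 72 71 71 72 72]
44 [75 74 72 73 74 74 72 72 72 74 73 72 74 71 71 72 70 70 73 70 71 73]
47 [75 74 72 72 73 74 72 72 70 73 72 73 73 71 71 72 70 72 70 71 71 73]
```

View pics/w7.png

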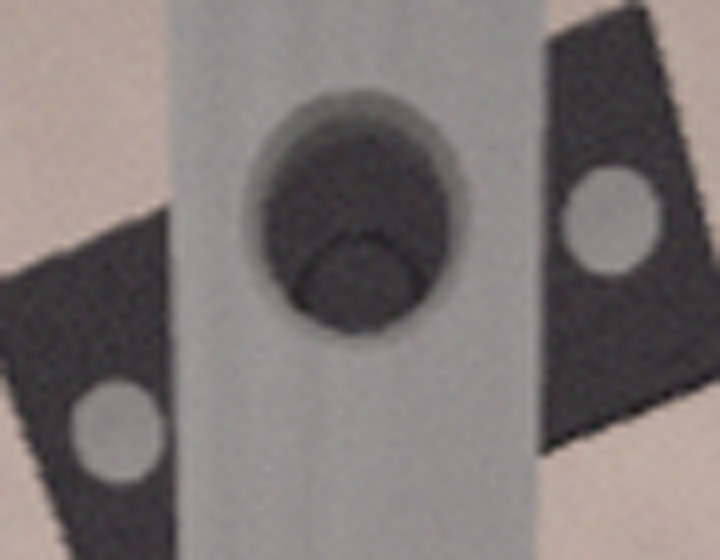

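The peg tip shows through the hole at about (284.9,36.5), centred sideways with the rim at (284.4,27.3). I'll check the offset along the bar.

Run:
```python
from h import *
np.set_printoptions(precision=4,suppress=True)
p=np.load("w7.npy",allow_pickle=True).item()
P=ray(p,284.9,36.5,.049); H=ray(p,284.4,27.25,.0626); e=np.array([np.cos(np.radians(74.1)),np.sin(np.radians(74.1))])
U=H[:2]-e*0.005*np.sin(.13) # underside centre
L=U-e*.19*(1-np.cos(.13))      # where it would lie level
print("peg",P,"hole top",H,"level hole",L,"level hole - peg along bar, across (mm)",(L-P[:2])@e*1e3,(L-P[:2])@[e[1],-e[0]]*1e3)
```

```text
peg [0.5303 0.329  0.049 ] hole top [0.5307 0.3312 0.0626] level hole [0.5301 0.329 ] level hole - peg along bar, across (mm) -0.056888284515353674 -0.21550872308041832
```

In the tool's units: 12.1 mm is 0.0121, 10.5 mm is 0.0105, 2.3 degrees is 0.0128.

send_rows(rows="0 0.0022 0 -0.0001 0 0.002 -1;0 0.005 0 -0.0002 0 0.005 -1;0 0.0078 0 -0.0004 0 0.008 -1;0 0.0106 0 -0.0005 0 0.0105 -1;0 0.0128 0 -0.0007 0 0.0121 -1;0 0.0128 0 -0.0007 0 0.0121 -1")

```text
time: 11.72
eef_pos: [0.5023, 0.2266, 0.093]
tcp_rot: [0.797, 0.602, -0.036, 0.027]
contact_force: [-0.7, -0.9, -1.3]
opening: 0.171
finger_force: 39.0
```

Run:
```python
from h import *
for l in (.09,.06,.03,0): seat([.5313,.3287],l)
```

```text
theta 0.559 pivot [0.5833 0.5114]
lift 0.09 [0.5023 0.227  0.0932] 74.11
turn [ 0.02 -0.03 -0.04] shift [ 0.3 -0.1 -0.3] t 11.72 pos [0.5023 0.2266 0.093 ] F [-0.7 -0.9 -1.3]
theta 0.559 pivot [0.5833 0.5114]
lift 0.06 [0.5019 0.2254 0.0843] 74.11
turn [ 0.02  1.69 -0.04] shift [-0.6 -0.1  8.7] t 11.72 pos [0.5023 0.2266 0.093 ] F [-0.7 -0.9 -1.3]
theta 0.559 pivot [0.5833 0.5114]
lift 0.03 [0.5015 0.224  0.0754] 74.11
turn [ 0.02  3.41 -0.04] shift [-1.2 -0.1 17.8] t 11.72 pos [0.5023 0.2266 0.093 ] F [-0.7 -0.9 -1.3]
theta 0.559 pivot [0.5833 0.5114]
lift 0 [0.5012 0.2229 0.0664] 74.11
turn [ 0.02  5.13 -0.04] shift [-1.5 -0.1 26.8] t 11.72 pos [0.5023 0.2266 0.093 ] F [-0.7 -0.9 -1.3]
```

In the tool's units: 8.7 mm is 0.0087, 7.7 mm is 0.0077, 1.5 degrees is 0.0083.

send_rows(rows="0 0.0011 0 0 0 0.0011 -1;0 0.0022 0 -0.0001 0 0.0022 -1;0 0.0033 0 -0.0002 0 0.0033 -1;0 0.005 0 -0.0003 0 0.0044 -1;0 0.0061 0 -0.0004 0 0.0055 -1;0 0.0072 0 -0.0005 0 0.0066 -1;0 0.0083 0 -0.0006 0 0.0077 -1;0 0.0094 0 -0.0006 0 0.0087 -1")

```text
time: 12.72
eef_pos: [0.502, 0.2255, 0.0845]
tcp_rot: [0.798, 0.602, -0.023, 0.018]
contact_force: [-0.7, -3.9, -0.4]
opening: 0.17
finger_force: 39.1
```

In the tool's units: 9.1 mm is 0.0091, 4.6 mm is 0.0046, 1.7 degrees is 0.0094.

send_rows(rows="0 0.0011 0 0 0 0.0011 -1;0 0.0022 0 -0.0001 0 0.0023 -1;0 0.0033 0 -0.0002 0 0.0034 -1;0 0.005 0 -0.0002 0 0.0046 -1;0 0.0061 0 -0.0003 0 0.0057 -1;0 0.0072 0 -0.0004 0 0.0068 -1;0 0.0083 0 -0.0005 0 0.008 -1;0 0.0094 0 -0.0006 0 0.0091 -1")

```text
time: 13.72
eef_pos: [0.5018, 0.2244, 0.0754]
tcp_rot: [0.798, 0.602, -0.012, 0.009]
contact_force: [0.0, -5.2, 0.3]
opening: 0.173
finger_force: 39.1
```

Run:
```python
from h import *
seat([.5313,.3287],.03);seat([.5313,.3287],0)
```

```text
theta 0.559 pivot [0.5833 0.5114]
lift 0.03 [0.5015 0.224  0.0754] 74.11
turn [ 0.05 -0.03 -0.03] shift [-0.5 -0.2  0. ] t 13.72 pos [0.5018 0.2244 0.0754] F [ 0.  -5.2  0.3]
theta 0.559 pivot [0.5833 0.5114]
lift 0 [0.5012 0.2229 0.0664] 74.11
turn [ 0.05  1.69 -0.03] shift [-1.3 -0.2  9.1] t 13.72 pos [0.5018 0.2244 0.0754] F [ 0.  -5.2  0.3]
```

In the tool's units: 9 mm is 0.009, -1.3 mm is -0.0013, 1.3 degrees is 0.0072.

send_rows(rows="0 0.0011 0 -0.0004 0 0.0011 -1;0 0.0022 0 -0.0007 0 0.0022 -1;0 0.0033 0 -0.0009 0 0.0034 -1;0 0.005 0 -0.0011 0 0.0045 -1;0 0.0061 0 -0.0013 0 0.0056 -1;0 0.0072 0 -0.0014 0 0.0068 -1;0 0.0083 0 -0.0015 0 0.008 -1;0 0.0094 0 -0.0015 0 0.009 -1")

```text
time: 14.72
eef_pos: [0.5016, 0.2232, 0.0668]
tcp_rot: [0.798, 0.602, 0.001, 0.0]
contact_force: [0.2, 1.5, 0.1]
opening: 0.17
finger_force: 39.1
```

Run:
```python
from h import *
seat([.5313,.3287],0); s=ctrl.get_state(); print(s["wrist_torque"])
```

```text
theta 0.559 pivot [0.5833 0.5114]
lift 0 [0.5012 0.2229 0.0664] 74.11
turn [ 0.09 -0.08 -0.04] shift [-0.4 -0.3  0.4] t 14.72 pos [0.5016 0.2232 0.0668] F [0.2 1.5 0.1]
[0.29002211 0.04255902 0.13344238]
```

In the tool's units: 0.8 mm is 0.0008, 0.6 mm is 0.0006, 0.1 degrees is 0.0006.

send_rows(rows="0 0.0006 0 0 0 0.0003 -1;0 0.0006 0 0 0 0.0006 -1;0 0.0006 0 0 0 0.0008 -1;0 0.0006 0 0 0 0.0008 -1")

```text
time: 15.22
eef_pos: [0.5014, 0.2229, 0.0659]
tcp_rot: [0.798, 0.602, 0.001, -0.0]
contact_force: [0.3, 1.8, -0.5]
opening: 0.171
finger_force: 39.2
```

send_rows(rows="0 0 0 0 0 0 -0.6;0 0 0 0 0 0 -0.4;0 0 0 0 0 0 -0.2;0 0 0 0 0 0 0;0 0 0 0 0 0 0;0 0 0 0 0 0 0")

```text
time: 15.98
eef_pos: [0.5013, 0.2228, 0.0657]
tcp_rot: [0.798, 0.602, 0.001, -0.0]
contact_force: [0.2, -0.4, 0.0]
opening: 0.502
finger_force: 0.0
```

In the tool's units: -115 mm is -0.115, -110 mm is -0.11.

send_rows(rows="0 0 0 0 0 -0.003 0;0 0 0 0 0 -0.012 0;0 0 0 0 0 -0.028 0;0 0 0 0 0 -0.05 0;0 0 0 0 0 -0.075 0;0 0 0 -0.008 0 -0.095 0;0 0 0 -0.02 0 -0.11 0;0 0 0 -0.025 0 -0.115 0")

```text
time: 16.98
eef_pos: [0.4944, 0.1978, 0.182]
tcp_rot: [0.798, 0.602, 0.002, 0.0]
contact_force: [0.0, 0.3, 0.7]
opening: 0.5
finger_force: 0.0
```

Run:
```python
from h import *
plan([.5,.2,.2],74)
p=ctrl.read_camera("wrist")
for n,P in [("knobtop",[.5011,.2225,.074]),("peg",[.5303,.329,.049]),("h5",[.5303-.06*.2739,.329-.06*.9618,.038])]: print(n,proj(p,P))
save(p,"w8.png",s=1.4)
```

```text
turn [ 0.13 -0.14  0.03] shift [  3.7   4.8 -18. ] t 16.98 pos [0.4944 0.1978 0.182 ] F [0.  0.3 0.7]
knobtop [285.65122638 184.65047053]
peg [283.9471551   28.51433289]
h5 [284.12118422 115.05274796]
```

View pics/w8.png

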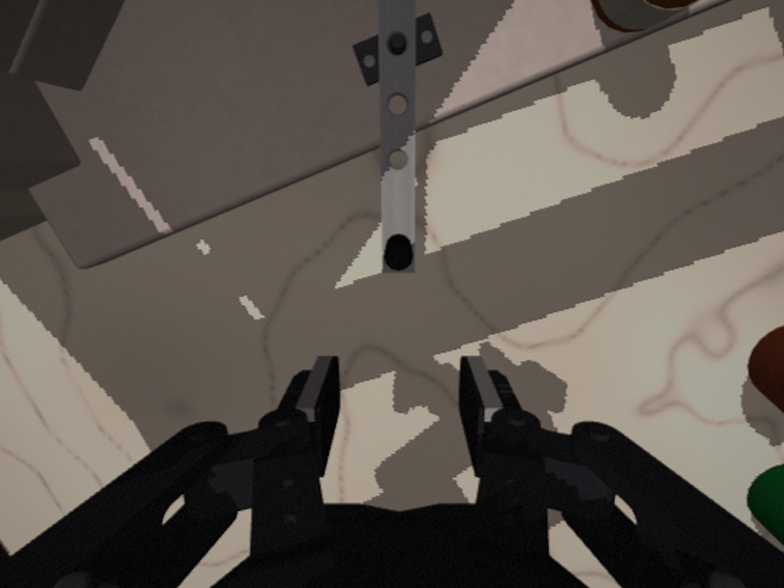

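The middle (third) hole has the peg through it at (397,43), and the knob is free at (398,256). When I let go, the grip height was the same as at the first level grasp, so the bar is home.

```bash
python3 -c "
from plant import ctrl; print(ctrl.sign_off())"
```

```text
the job is handed in; nothing more can be done
None
```

The window is propped open with the stay's middle hole on the peg. The bar is level and fully home as far as the grip height and wrist camera show, the knob is released, no bystander was touched, and the job was handed in at about 17 s of the 72 s allowed.

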